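Load a bar into the cross-drilling jig

TASK

Make the round aluminium bar ready for cross-drilling. With the fingers against its side, roll it along the bench and up the bevel of the drilling jig until it drops into the V; then push it endways until its end is against the stop under the drill bush; then swing the standing hold-down arm over and down so that its rubber tip holds the bar. Only push: the bar is never to be lifted. Leave the oil tin, the marker and the little jar where they are.

Things in the scene. Friction and masses are not known exactly. Their poses are not given: they have to be found in the camera images.
- bar: smooth grey solid aluminium round bar, 32 mm diameter, 180 mm long, 0.3 to 0.5 kg, lying on the bench in front of the jig, within 0.2 rad of parallel to its V. Origin: middle of the bar, on its axis (16 mm above the bench at the start). Its y axis runs along the bar; x and z turn as it rolls. It rolls easily, coasts about a centimetre, and slides easily (friction about 0.3).
- jig: fixed low dark steel drilling jig on the bench, 134 mm (x) by 184 mm (y). Origin on the bench straight under the V's axis; x points away from the robot across the V, y along the V to the stop, z up. Bevel and V begin at y = -85 mm. Behind the V its rear flank rises to a flat bed 24 mm high, x = 27 to 72 mm. Clamp bracket at x = 30 to 70, y = -26 to 26 mm, 60 mm high.
- v_lip (a point): middle of the lip in front of the V: x = -15 mm, y = 0 of the jig, 10.5 mm above the bench. The bevel rises to it from the bench at x = -62 mm, over y = -85 to 87 mm; just behind it (from x = -13 mm) the V goes down. A bar rolled over the lip drops into the V by itself.
- v_seat (a point): point on the axis of a bar seated in the 90 degree V: above the jig's origin, 20 mm above the bench (top of the bar then 36 mm). Its axes are the jig's.
- stop_face (a point): centre of the face of the stop button, a 13 mm steel disc looking along -y of the jig, 85 mm along y from v_seat, 20 mm above the bench. With the bar's end on it the middle of the bar is 5 mm to the -y side of v_seat and its other end sticks out 10 mm past the V's open end. The end block behind it: y = 87 to 99, x = -22 to 24 mm, 54 mm high.
- drill_bush (a point): lower end of the steel drill bush, 13 mm wide, above the V's axis at y = 70 mm of the jig, 39 mm above the bench, in a bracket that overhangs the V from y = 57 mm to the end block (top 57 mm high). A seated bar slides beneath it, 3 mm clear; a bar cannot be rolled in over the lip there, so it is rolled in short of it, about where it lies along y.
- clamp_hinge (a point): hinge axis of the hold-down arm (parallel to the V): 50 mm behind the V's axis (+x), 51 mm above the bench, at y = 0 of the jig.
- clamp_grip (a point): centre of the black round grip (14 mm thick) of the hold-down arm, 75 mm from the hinge; the grip reaches from 56 to 94 mm along the arm. The arm stands up at the start, leaning slightly back (grip centre 0.125 m above the bench). The rubber tip is 50 mm from the hinge, under the arm when shut.
- clamp (a joint): angle of the hold-down arm: 0 level over the V with its tip on a seated bar, 1.75 standing open (0.18 rad back from upright, at its limit). An over-centre spring at its side: above about 1.15 it holds it open (about 3 N at the grip, pushed towards -x from behind, moves it); below that the spring draws it shut by itself in 1 to 2 s and keeps it pressed on the bar with a few newtons.
- oil_can: flat black oil tin with red cap, 28 x 46 x 95 mm, standing beyond the stop end of the jig; origin at the centre of its underside. Not to be disturbed.
- marker: white marker pen lying on the bench, 11 x 118 x 11 mm, front left of the jig; origin at the centre of its underside, y along the pen. Not to be disturbed.
- flux_jar: little brown jar with a pale cap, 34 mm diameter, 53 mm high, behind the open end of the jig; origin at the centre of its underside. Not to be disturbed.
There are look-alikes about, which are no part of the job. Of the things that look like the jig, the larger one is meant.

How it is judged:
By the outcome, as a careful person would: the job done as asked, in the order asked, and still so for the second after the job is handed in, with the robot touching nothing.
It also fails if it takes over 54 s, if anything falls off the work surface, if the arm or the gripper's body presses on something with over 40 N, if the wrist force passes 120 N, or if a joint passes its speed limit or range.

ROBOT

A 7-joint arm with a two-finger parallel gripper is mounted at the origin on a cart in front of the work surface, level with it; the furniture and walls round the work are solid. World frame = base frame: x ahead of the robot, y to its left, z up, the work surface at z = 0. Lengths are in m, angles in rad, forces in N, time in s.
With the tool pointing down it reaches from about 0.425 to 0.925 m from the base axis. Payload 6.8 kg.
Tool frame: the origin (TCP) lies on the mounting face of the last link; the fingertips stand 173 mm ahead of it and the grasp point (between the pads) lies 155 mm ahead of it; z points along the fingers, y is the line along which they close (so a half turn about z gives the same grasp; the last joint's range is limited). The gripper opens to 85 mm and grips with 20 to 120 N. Pads are 22 mm wide; open, the fingers measure 114 mm over their backs; the gripper's body (76 mm by 85 mm) begins 54 mm behind the grasp point. The pads swing forward as they close: fully open they stand 13 mm farther back than shut.
Start: joints at [1.219, 0.477, 0.022, 1.555, -0.011, 1.109, -0.083], TCP at [0.163, -0.655, 0.405] pointing down, gripper open.
Joint ranges: [-2.96, 2.96], [-0.34, 2.1], [-1.41, 1.46], [0.24, 2.44], [-1.37, 4.51], [0.17, 1.92], [-2.96, 2.96]. Speed limits (rad/s): [2.39, 2.39, 3.14, 3.14, 3.14, 3.14, 3.14].

INTERFACE

Orientations are given as a unit quaternion [w, x, y, z].
In Python, from station import bot gives the robot as it stands. The module is installed in compiled form; this text tells all that it offers.
- The arm moves only by the shell command python3 -m pendant 'ROWS' [FORCE]. ROWS is JSON, a list of rows, each a list of 5 numbers: the finger opening in m, from 0 to 0.0854, then the shift along the tool's x, y, z in m, then the turn about the tool's z in degrees. In form: [[jaw, x, y, z, yaw], ...]. A call has 1 to 12 rows; each row shifts and turns the commanded pose from where the row before left it, along the tool's axes as they then stand; what a row does not reach is not made up. A row lasts 1/12 s, in which the tool goes at most 41.7 mm and 7.16 degrees, less where a joint would pass 70% of its speed; a pose out of reach is approached as far as the arm can. A call with a gripper value outside its range is refused whole. The fingers move at their own pace and stop on an object; FORCE is the grip in N (left out, the last holds). Time passes only in rows, so rows that do not move let the fingers close. It gives the time, the measured TCP pose, the force, the opening and the grip force at its end, in the units of the state.
- bot.get_obs(): the state, without advancing time (a new reading comes with each control period).
- bot.read_camera(name): name is "side" or "top" or "wrist"; returns (picture, depth): 420x560x3 uint8, blue, green, red; 420x560 float32, m along the optical axis (not along the pixel's ray), 0 where there is no reading.
- bot.camera_model(name): a dict with "intrinsics" (3x3 intrinsics, pixels), "dist_coeffs" ([k1, k2, p1, p2, k3] as OpenCV has them; the pictures are not rectified), "R" (3x3) and "t" (3): a world point X has camera coordinates R X + t. Camera axes: x right, y down, z forward; pixel columns grow to the right and rows downward; lengths in m; the calibration is good to about 2 mm. A picture is of the moment at which its call begins: read the wrist's pose just before it. camera_model takes no time and is no camera call; for the wrist camera it gives the pose at the moment of the call.
- bot.hand_in(): hands the job in; it is judged then, once.
Trained networks look in the newest picture that a camera, given by its name, has taken for a name from the list of things; names that differ only in an ending like _2 or _b are one class to them, and where a whole thing is asked for, a point or a joint stands for the part that bears it (a point fixed in the world has none). Each returns a list of dicts, best first, with "score" (0 to 1); they miss things now and then, are a little off and sometimes report something else, mostly with a low value. They report only what shows in the picture. A call takes as long as a camera call. They do not tell look-alikes from the thing itself.
- bot.boxes_of(name, camera): "at" ([column, row] in pixels, amid what is visible of it).
- bot.trace(name, camera): "mask" (420x560 bool, what is visible of it) and "at" ([column, row] in pixels, amid what is visible of it).
- bot.pinpoint(name, camera): "at" ([column, row] in pixels: a listed point, or the origin of a listed thing).
The state is a dict: "t": time; "q": joint angles; "joint_vel": joint speeds; "joint_torque": joint torques, N m; "eef_pos": TCP position; "tool_rot": TCP orientation; "contact_force": force on the tool from outside, world axes, zero at the start; "torque": the same for the moment, N m; "gripper_width": opening from 0.0 (shut) to 1.0 (fully open); "grasp_force": force on a finger pad.
Only numpy, scipy, OpenCV 4.12 (cv2) and the standard library are available. Lean on these libraries where they do the work, as an engineer would, in place of code of your own. Each camera call takes 0.05 s, during which the arm holds its last target. There are 200 camera calls.

## Working session

There is one attempt and no reset: what is moved stays moved. The work goes in short steps, Python scripts to look and compute and a shell command to move; the robot and the scene stay as the last step left them, time stands still between calls to the robot, and variables do not carry over. Pictures are saved under pics/ and viewed, at most 10 in all, crops included, and the job is handed in when it is done.

```bash
mkdir -p pics
cat > h.py <<'E'
import numpy as np, cv2
from station import bot
def ray(cam,px):
    m=bot.camera_model(cam);K=np.array(m["intrinsics"]);D=np.array(m["dist_coeffs"]);R=np.array(m["R"]);t=np.array(m["t"])
    p=cv2.undistortPoints(np.array([[px]],float),K,D)[0,0]
    return -R.T@t, R.T@np.array([p[0],p[1],1.])
def onz(cam,px,z):
    o,d=ray(cam,px); return o+d*(z-o[2])/d[2]
def dep(cam,px,depth):
    o,d=ray(cam,px); return o+d*depth[int(px[1]),int(px[0])]
E
python3 - <<'E'
from h import *
s=bot.get_obs();print(s["t"],s["eef_pos"],s["tool_rot"],s["gripper_width"])
for c in["top","side"]:
    im,d=bot.read_camera(c);cv2.imwrite(f"pics/{c}0.png",im)
    np.save(f"d_{c}.npy",d)
    for n in["bar","jig","clamp_grip","v_seat","v_lip","stop_face","drill_bush","clamp_hinge","marker","oil_can","flux_jar"]:
        z=dict(bar=.016,v_seat=.02,v_lip=.0105,stop_face=.02,drill_bush=.039,clamp_hinge=.051,clamp_grip=.125).get(n,0)
        for r in bot.pinpoint(n,c)[:3]:
            print(c,n,round(r["score"],2),np.round(r["at"]),onz(c,r["at"],z).round(3))
E
```

```text
0.0 [ 0.16285601 -0.65474728  0.40373129] [-9.10282188e-04  9.92580587e-01  1.21585004e-01 -1.92777850e-04] 1.0005553164558458
top bar 0.98 [291. 248.] [ 0.455 -0.006  0.016]
top jig 0.96 [373. 294.] [ 0.351 -0.187  0.   ]
top jig 0.6 [270. 189.] [0.589 0.039 0.   ]
top clamp_grip 0.71 [378. 310.] [ 0.329 -0.169  0.125]
top clamp_grip 0.6 [269. 146.] [0.656 0.039 0.125]
top v_seat 0.85 [269. 189.] [0.586 0.042 0.02 ]
top v_seat 0.65 [372. 301.] [ 0.338 -0.18   0.02 ]
top v_lip 0.94 [270. 196.] [0.571 0.04  0.01 ]
top v_lip 0.78 [373. 307.] [ 0.325 -0.183  0.01 ]
top stop_face 0.56 [230. 186.] [0.594 0.13  0.02 ]
top drill_bush 0.93 [351. 300.] [ 0.342 -0.131  0.039]
top drill_bush 0.78 [238. 183.] [0.596 0.109 0.039]
top clamp_hinge 0.91 [267. 162.] [0.641 0.045 0.051]
top clamp_hinge 0.63 [372. 283.] [ 0.377 -0.175  0.051]
top marker 0.68 [193. 228.] [0.503 0.214 0.   ]
top oil_can 0.83 [195. 177.] [0.619 0.212 0.   ]
top flux_jar 0.54 [340. 157.] [ 0.663 -0.124  0.   ]
side bar 0.8 [243. 233.] [0.457 0.005 0.016]
side jig 0.84 [160. 273.] [ 0.341 -0.178  0.   ]
side jig 0.65 [305. 244.] [0.599 0.047 0.   ]
side clamp_grip 0.7 [333. 213.] [0.66  0.034 0.125]
side clamp_grip 0.42 [150. 257.] [ 0.38  -0.245  0.125]
side clamp_grip 0.3 [306. 244.] [ 0.642 -0.086  0.125]
side v_seat 0.83 [157. 269.] [ 0.342 -0.186  0.02 ]
side v_seat 0.75 [306. 240.] [0.603 0.039 0.02 ]
side v_lip 0.98 [155. 271.] [ 0.333 -0.185  0.01 ]
side v_lip 0.95 [298. 240.] [0.582 0.042 0.01 ]
side stop_face 0.75 [317. 220.] [0.602 0.12  0.02 ]
side stop_face 0.69 [174. 252.] [ 0.345 -0.124  0.02 ]
side drill_bush 0.79 [315. 217.] [0.6   0.106 0.039]
side drill_bush 0.76 [169. 250.] [ 0.346 -0.14   0.039]
side clamp_hinge 0.87 [174. 269.] [ 0.393 -0.194  0.051]
side clamp_hinge 0.77 [320. 233.] [0.634 0.042 0.051]
side marker 0.72 [290. 195.] [0.494 0.208 0.   ]
side oil_can 0.81 [340. 211.] [0.637 0.199 0.   ]
```

View pics/top0.png

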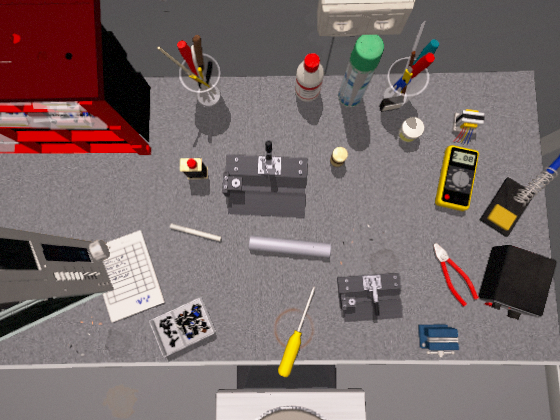

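View pics/side0.png

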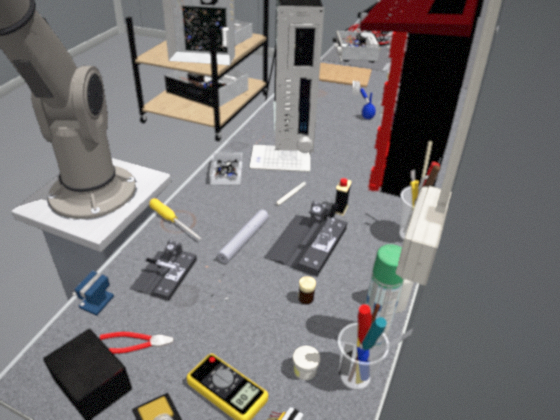

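Run:
```python
from h import *
r=bot.trace("bar","top")
for q in r:
    m=q["mask"].astype(np.uint8)
    rr=cv2.minAreaRect(cv2.findNonZero(m)); b=cv2.boxPoints(rr)
    print(q["score"],q["at"],[onz("top",p,.016).round(3) for p in b])
for n in ["jig"]:
  for q in bot.trace(n,"top"):
    m=q["mask"].astype(np.uint8); b=cv2.boxPoints(cv2.minAreaRect(cv2.findNonZero(m)))
    print(q["score"],q["at"],[onz("top",p,.0).round(3) for p in b])
```

```text
0.96 [286.2, 245.5] [array([0.449, 0.089, 0.016]), array([0.485, 0.085, 0.016]), array([ 0.465, -0.096,  0.016]), array([ 0.43 , -0.092,  0.016])]
0.75 [370.9, 294.6] [array([ 0.389, -0.108,  0.   ]), array([ 0.399, -0.247,  0.   ]), array([ 0.302, -0.25 ,  0.   ]), array([ 0.291, -0.113,  0.   ])]
0.58 [268.1, 186.9] [array([0.534, 0.152, 0.   ]), array([0.71 , 0.145, 0.   ]), array([ 0.699, -0.051,  0.   ]), array([ 0.523, -0.039,  0.   ])]
```

Top view: the large jig is at (265,185), with the bar at (290,247), the marker at (195,233), the oil tin at (192,168) and the jar at (340,156). The small jig at (370,293) is the look-alike. I'll approach for a closer wrist view.

```bash
python3 -m pendant '[[0.085,0.0303,-0.0229,0,0],[0.085,0.0303,-0.0229,0,0],[0.085,0.0303,-0.0229,0,0],[0.085,0.0303,-0.0229,0,0],[0.085,0.0303,-0.0229,0,0],[0.085,0.0303,-0.0229,0,0],[0.085,0.0303,-0.0229,0,0],[0.085,0.0303,-0.0229,0,0],[0.085,0.0303,-0.0229,0,0],[0.085,0.0303,-0.0229,0,0],[0.085,0.0303,-0.0229,0,0],[0.085,0.0303,-0.0229,0,0]]'
```

```text
t: 2.3
eef_pos: [0.4503, -0.299, 0.4051]
tool_rot: [0.0, 0.993, 0.122, 0.0]
contact_force: [-0.3, -0.3, -0.0]
gripper_width: 0.994
grasp_force: 0.0
```

```bash
python3 -m pendant '[[0.085,0.0145,-0.0325,0,0],[0.085,0.0145,-0.0325,0,0],[0.085,0.0145,-0.0325,0,0],[0.085,0.0145,-0.0325,0,0],[0.085,0.0145,-0.0325,0,0],[0.085,0.0145,-0.0325,0,0],[0.085,0.0145,-0.0325,0,0],[0.085,0.0145,-0.0325,0,0],[0.085,0,0,0,6.7],[0.085,0,0,0,6.7],[0.085,0,0,0,6.7]]'
python3 - <<'E'
from h import *
im,d=bot.read_camera("wrist");cv2.imwrite("pics/w0.png",im);c="wrist";np.save("d_w.npy",d)
for n in["bar","v_seat","v_lip","stop_face","drill_bush","clamp_hinge","clamp_grip"]:
    z=dict(bar=.016,v_seat=.02,v_lip=.0105,stop_face=.02,drill_bush=.039,clamp_hinge=.051,clamp_grip=.125).get(n,0)
    for r in bot.pinpoint(n,c)[:2]: print(n,round(r["score"],2),np.round(r["at"]),onz(c,r["at"],z).round(4))
for q in bot.trace("bar",c)[:1]:
    b=cv2.boxPoints(cv2.minAreaRect(cv2.findNonZero(q["mask"].astype(np.uint8))))
    print(q["score"],b.round(),[onz(c,p,.016).round(4) for p in b])
for q in bot.trace("jig",c)[:1]:
    b=cv2.boxPoints(cv2.minAreaRect(cv2.findNonZero(q["mask"].astype(np.uint8))))
    print(q["score"],b.round(),[onz(c,p,.0).round(4) for p in b])
s=bot.get_obs();print(s["t"],s["eef_pos"],s["tool_rot"])
E
```

```text
t: 3.22
eef_pos: [0.4993, -0.0194, 0.4048]
tool_rot: [-0.0, 0.998, -0.055, 0.0]
contact_force: [0.1, 0.4, -0.5]
gripper_width: 0.991
grasp_force: 0.0
bar 0.64 [270. 221.] [ 0.4609 -0.002   0.016 ]
bar 0.43 [218. 125.] [0.5747 0.0407 0.016 ]
v_seat 0.61 [209. 111.] [0.5895 0.0472 0.02  ]
v_seat 0.57 [139. 113.] [0.5968 0.1233 0.02  ]
v_lip 0.82 [419. 297.] [ 0.3375 -0.182   0.0105]
v_lip 0.79 [216. 124.] [0.5753 0.0436 0.0105]
stop_face 0.87 [136. 116.] [0.5938 0.1268 0.02  ]
stop_face 0.75 [373. 301.] [ 0.3442 -0.1197  0.02  ]
drill_bush 0.97 [389. 307.] [ 0.3459 -0.134   0.039 ]
drill_bush 0.7 [139. 109.] [0.5986 0.1134 0.039 ]
clamp_hinge 0.83 [199.  51.] [0.6421 0.0414 0.051 ]
clamp_grip 0.56 [169.   8.] [0.6567 0.0424 0.125 ]
0.75 [[191. 208.]
 [350. 208.]
 [350. 234.]
 [191. 234.]] [array([0.4859, 0.0865, 0.016 ]), array([ 0.4664, -0.0964,  0.016 ]), array([ 0.4346, -0.0949,  0.016 ]), array([0.4545, 0.0924, 0.016 ])]
0.81 [[ 99.   2.]
 [289.  -4.]
 [295. 163.]
 [105. 170.]] [array([0.7173, 0.1518, 0.    ]), array([ 0.6971, -0.0496,  0.    ]), array([ 0.522 , -0.0384,  0.    ]), array([0.5396, 0.1868, 0.    ])]
3.7167 [ 0.49926716 -0.02047899  0.40471105] [-8.49858669e-07  9.98583891e-01 -5.31997386e-02  8.17970767e-06]
```

View pics/w0.png

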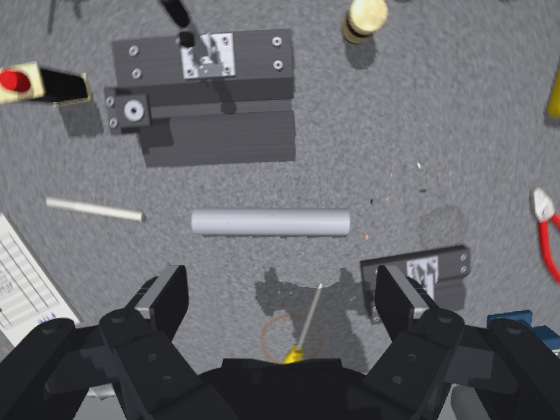

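Wrist view: the bar spans (191..350, 221), parallel to the tool's y. The jig's front edge runs from (147,166) to (295,160), so the jig heading is about -3.8° and its origin about (0.591, 0.0435). I'll descend behind the bar.

```bash
python3 -m pendant '[[0.0854,-0.025,-0.0044,0.03,0],[0.0854,-0.026,-0.0044,0.03,0],[0.0854,-0.027,-0.0044,0.03,0],[0.0854,0,0,0.035,0],[0.0854,0,0,0.035,0],[0.0854,0,0,0.035,0],[0.0854,0,0,0,0]]'
```

```text
t: 4.3
eef_pos: [0.4207, 0.001, 0.2049]
tool_rot: [0.0, 0.999, -0.053, -0.005]
contact_force: [-1.0, -0.2, 0.6]
gripper_width: 1.008
grasp_force: 0.0
```

```bash
python3 -m pendant '[[0.0854,0,0,0.012,0],[0.0854,0,0,0.012,0],[0.0854,0,0,0.008,0],[0.0854,0,0,0,0]]'
python3 - <<'E'
from h import *
im,d=bot.read_camera("wrist");cv2.imwrite("pics/w1.png",im)
E
```

```text
t: 4.63
eef_pos: [0.4233, 0.0011, 0.1778]
tool_rot: [0.0, 0.999, -0.053, -0.0]
contact_force: [0.2, 1.5, 0.0]
gripper_width: 0.996
grasp_force: 0.0
```

View pics/w1.png

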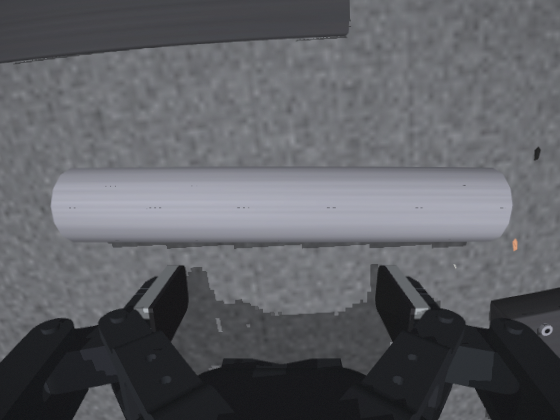

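Fingers are clear behind the bar (52..512, 205) and centred on it. I'll push slowly now.

```bash
python3 -m pendant '[[0.0854,0.004,0,0.004,0],[0.0854,0.006,0,0,0],[0.0854,0.008,0,0,0],[0.0854,0.008,0,0,-0.5],[0.0854,0.008,0,0,-0.5],[0.0854,0.008,0,0,-0.5],[0.0854,0.008,0,0,-0.5],[0.0854,0.008,0,0,-0.3],[0.0854,0.008,0,0,0],[0.0854,0.008,0,0,0],[0.0854,0.007,0,0,0],[0.0854,0.006,0,0,0]]'
python3 - <<'E'
from h import *
im,d=bot.read_camera("wrist");cv2.imwrite("pics/w2.png",im)
print(bot.get_obs()["eef_pos"])
E
```

```text
t: 5.68
eef_pos: [0.5098, -0.0064, 0.1734]
tool_rot: [0.0, 0.999, -0.033, -0.001]
contact_force: [-4.5, 0.1, 2.2]
gripper_width: 0.999
grasp_force: 1.8
[ 0.51126152 -0.00633785  0.17366467]
```

View pics/w2.png

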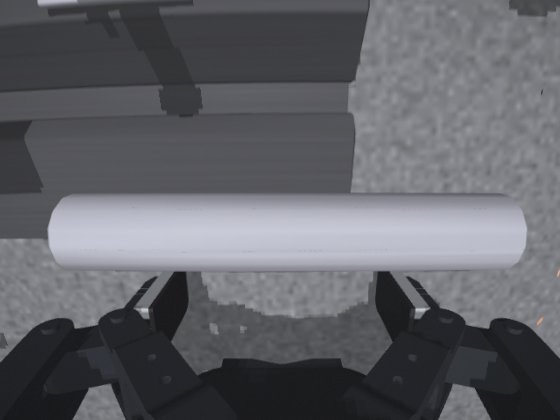

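The bar (48..525, 232) is on the bevel, square to the fingers, and the lip is near row 115. I'll continue to the lip.

```bash
python3 -m pendant '[[0.0854,0.006,0,-0.0005,-0.4],[0.0854,0.006,0,-0.0005,-0.4],[0.0854,0.006,0,-0.0005,-0.4],[0.0854,0.006,0,-0.0005,0],[0.0854,0.006,0,-0.0005,0],[0.0854,0.005,0,-0.0005,0],[0.0854,0.004,0,0,0],[0.0854,0,0,0,0]]'
python3 - <<'E'
from h import *
im,d=bot.read_camera("wrist");cv2.imwrite("pics/w3.png",im)
r=bot.trace("bar","wrist")[0];m=r["mask"]
b=cv2.boxPoints(cv2.minAreaRect(cv2.findNonZero(m.astype(np.uint8))))
ys,xs=np.nonzero(m)
for c in range(xs.min()+15,xs.max()-10,60):
    k=ys[xs==c]; p=[c,int(k.mean())]; print(p,dep("wrist",p,d).round(4))
print(b.round())
E
```

```text
t: 6.4
eef_pos: [0.5506, -0.0083, 0.1771]
tool_rot: [-0.0, 1.0, -0.023, 0.002]
contact_force: [0.4, 0.4, 0.2]
gripper_width: 1.002
grasp_force: 0.0
[64, 201] [0.5966 0.069  0.0349]
[124, 201] [0.5956 0.0459 0.0355]
[184, 202] [0.5941 0.0244 0.0349]
[244, 202] [0.593  0.0029 0.0347]
[304, 203] [ 0.5916 -0.0185  0.0344]
[364, 204] [ 0.5903 -0.0399  0.0346]
[424, 205] [ 0.5887 -0.0621  0.0339]
[484, 205] [ 0.5882 -0.0837  0.0357]
[[ 49. 240.]
 [ 49. 160.]
 [530. 166.]
 [530. 246.]]
```

View pics/w3.png

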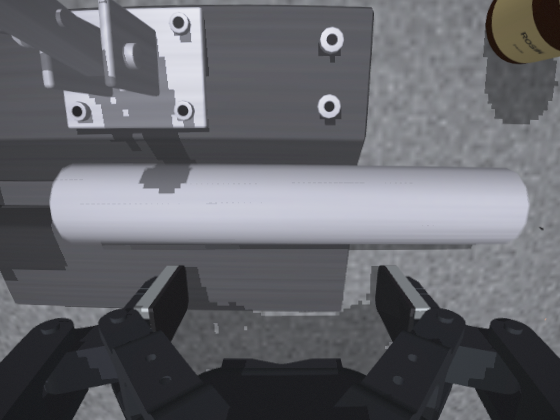

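The bar is seated: its top is at 0.035 m, its axis tilt is 0.055 and its ends are at y≈0.077 and -0.103. Next I lift, shut the fingers and turn to the bar's free end.

```bash
python3 -c "
from station import bot;print(bot.get_obs()['q'])"; python3 -m pendant '[[0.0854,0,0,-0.03,0],[0.0854,0,0,-0.035,0],[0.0854,0,0,-0.035,0],[0,0.0102,0.0293,0,0],[0,0.0102,0.0293,0,0],[0,0.0102,0.0293,0,0],[0,0.0102,0.0293,0,0],[0,0,0,0,-6.88],[0,0,0,0,-6.88],[0,0,0,0,-6.88],[0,0,0,0,-6.88],[0,0,0,0,-6.88]]';python3 -c "
from station import bot;print(bot.get_obs()['q'])"
```

```text
[ 0.11063864  0.60779283 -0.26648632  1.99402554  0.28087947  0.57322797
 -1.96421984]
t: 7.5
eef_pos: [0.584, -0.1273, 0.2766]
tool_rot: [0.0, 0.961, 0.277, 0.0]
contact_force: [0.1, 0.1, -0.1]
gripper_width: -0.003
grasp_force: 0.0
[ 0.44336322  0.53738342 -0.44030198  1.82958695  0.29752003  0.83982086
 -1.15356323]
```

```bash
python3 -m pendant '[[0,0,0,0,-6.88],[0,0,0,0,-6.88],[0,0,0,0,-6.88],[0,0,0,0,-6.88],[0,0,0,0,-6.88],[0,0,0,0,-6.88],[0,0,0,0,-6.88],[0,0,0.002,0,-6.88],[0,0,0,0.03,0],[0,0,0,0.03,0],[0,0,0,0.028,0],[0,0,0,0,0]]'
python3 - <<'E'
from h import *
im,d=bot.read_camera("wrist");cv2.imwrite("pics/w4.png",im)
E
```

```text
t: 8.5
eef_pos: [0.5834, -0.1278, 0.1837]
tool_rot: [-0.003, 0.726, 0.687, -0.003]
contact_force: [-1.0, -0.6, -0.2]
gripper_width: 0.003
grasp_force: 0.0
```

View pics/w4.png

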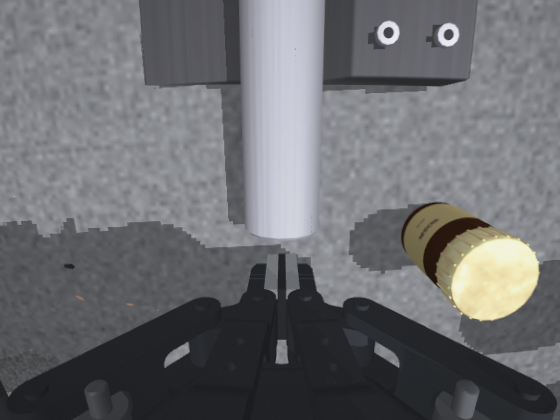

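Wrist view: the bar end is at (281,235), directly ahead of the shut fingers at (281,265), and the jar at (470,260) is clear. I'll push endways.

```bash
python3 -m pendant '[[0,0.006,0,0,0],[0,0.008,0,0,0],[0,0.008,0,0,0],[0,0.008,0,0,0],[0,0.008,0,0,0],[0,0.007,0,0,0],[0,0.005,0,0,0],[0,0,0,0,0]]'
python3 - <<'E'
from h import *
im,d=bot.read_camera("top");cv2.imwrite("pics/t1.png",cv2.resize(im[120:240,200:360],(800,600)))
E
```

```text
t: 9.22
eef_pos: [0.5891, -0.0758, 0.1891]
tool_rot: [-0.0, 0.726, 0.688, 0.001]
contact_force: [-0.6, 0.2, 0.4]
gripper_width: -0.003
grasp_force: 0.0
```

```bash
python3 -m pendant '[[0,0.003,0,0,0],[0,0.003,0,0,0],[0,0.002,0,0,0],[0,0,0,0,0]]'
```

```text
t: 9.6
eef_pos: [0.589, -0.0694, 0.1884]
tool_rot: [-0.0, 0.726, 0.687, -0.0]
contact_force: [0.7, -2.8, 0.1]
gripper_width: 0.001
grasp_force: 1.1
```

```bash
python3 -m pendant '[[0,0.002,0,0,0],[0,0.002,0,0,0],[0,0.0015,0,0,0],[0,0,0,0,0]]'; python3 -m pendant '[[0,0.002,0,0,0],[0,0,0,0,0]]'
```

```text
t: 9.93
eef_pos: [0.5894, -0.0635, 0.1885]
tool_rot: [-0.0, 0.726, 0.687, 0.0]
contact_force: [-0.6, -1.6, 0.3]
gripper_width: -0.002
grasp_force: 0.6
t: 10.1
eef_pos: [0.5896, -0.0623, 0.1885]
tool_rot: [-0.0, 0.727, 0.687, -0.0]
contact_force: [-1.6, -3.9, -1.0]
gripper_width: 0.007
grasp_force: 1.7
```

```bash
python3 -m pendant '[[0,0.002,0,0,0],[0,0,0,0,0]]'; python3 -m pendant '[[0,0.002,0,0,0],[0,0,0,0,0]]';  python3 -m pendant '[[0,0.002,0,0,0],[0,0,0,0,0]]'
```

```text
t: 10.27
eef_pos: [0.5896, -0.0619, 0.1886]
tool_rot: [0.001, 0.727, 0.687, -0.001]
contact_force: [-1.6, -6.6, 0.2]
gripper_width: 0.003
grasp_force: 3.7
t: 10.43
eef_pos: [0.5897, -0.0615, 0.1886]
tool_rot: [0.001, 0.727, 0.686, -0.002]
contact_force: [-2.2, -10.8, 2.3]
gripper_width: -0.0
grasp_force: 5.6
t: 10.6
eef_pos: [0.5898, -0.061, 0.1886]
tool_rot: [0.002, 0.728, 0.686, -0.003]
contact_force: [-3.3, -14.6, 4.2]
gripper_width: 0.001
grasp_force: 7.5
```

The bar stalls on the stop at 15 N and the position matches expectation. I'll back off, rise and turn.

```bash
python3 -m pendant '[[0,-0.006,0,0,0],[0,-0.008,0,0,0],[0,-0.01,0,0,0],[0,0,0,-0.034,0],[0,0,0,-0.034,0],[0,0,0,-0.034,0],[0,0,0,-0.034,0],[0,0,0,-0.034,0],[0,0,0,0,6.88],[0,0,0,0,6.88],[0,0,0,0,6.88],[0,0,0,0,6.88]]'; python3 -m pendant '[[0,0,0,0,6.88],[0,0,0,0,6.88],[0,0,0,0,6.88],[0,0,0,0,6.88],[0,0,0,0,6.88],[0,0,0,0,6.88],[0,0,0,0,6.88],[0,0,0,0,6.88],[0,0,0,0,6.88]]'
python3 - <<'E'
from h import *
bot.read_camera("top")
for n,z in dict(clamp_grip=.125,stop_face=.02,bar=.02,clamp_hinge=.051).items():
    for r in bot.pinpoint(n,"top")[:2]: print(n,round(r["score"],2),np.round(r["at"]),onz("top",r["at"],z).round(4))
im,d=bot.read_camera("wrist")
for n,z in dict(clamp_grip=.125,bar=.02,clamp_hinge=.051).items():
    for r in bot.pinpoint(n,"wrist")[:2]: print(n,round(r["score"],2),np.round(r["at"]),onz("wrist",r["at"],z).round(4))
E
```

```text
t: 11.6
eef_pos: [0.5888, -0.08, 0.3591]
tool_rot: [-0.0, 0.87, 0.492, 0.001]
contact_force: [-0.8, -0.2, 0.0]
gripper_width: -0.001
grasp_force: 0.0
t: 12.35
eef_pos: [0.5888, -0.0798, 0.3587]
tool_rot: [-0.001, 1.0, -0.025, 0.0]
contact_force: [0.6, 0.3, 0.2]
gripper_width: 0.004
grasp_force: 0.0
clamp_grip 0.68 [267. 145.] [0.6565 0.0417 0.125 ]
clamp_grip 0.65 [378. 308.] [ 0.3321 -0.1688  0.125 ]
stop_face 0.98 [345. 300.] [ 0.3396 -0.1222  0.02  ]
stop_face 0.69 [230. 186.] [0.5949 0.1285 0.02  ]
bar 0.55 [271. 187.] [0.5901 0.0374 0.02  ]
clamp_hinge 0.98 [374. 284.] [ 0.3761 -0.1792  0.051 ]
clamp_hinge 0.68 [272. 163.] [0.6394 0.0332 0.051 ]
clamp_grip 0.73 [161. 208.] [ 0.6085 -0.0014  0.125 ]
clamp_grip 0.6 [ 87. 138.] [0.6563 0.0396 0.125 ]
bar 0.84 [163. 198.] [0.5927 0.0376 0.02  ]
clamp_hinge 0.7 [138. 149.] [0.6438 0.0406 0.051 ]
clamp_hinge 0.66 [ 12. 163.] [0.6386 0.1602 0.051 ]
```

```bash
python3 -m pendant '[[0,0.0198,-0.0248,0,0],[0,0.0198,-0.0248,0,0],[0,0.0198,-0.0248,0,0],[0,0.0198,-0.0248,0,0],[0,0.0198,-0.0248,0,0],[0,0,0,0.025,0],[0,0,0,0.025,0],[0,0,0,0.022,0],[0,0,0,0,0]]'
python3 -m pendant '[[0,-0.006,0,0,0],[0,-0.006,0,0,0],[0,-0.006,0,0,0],[0,-0.006,0,0,0],[0,-0.006,0,0,0],[0,-0.006,0,0,0]]'
```

```text
t: 13.55
eef_pos: [0.6915, 0.0387, 0.2813]
tool_rot: [0.001, 1.0, -0.022, -0.004]
contact_force: [-0.4, -1.7, -0.3]
gripper_width: 0.003
grasp_force: 0.0
t: 14.05
eef_pos: [0.6576, 0.0408, 0.2886]
tool_rot: [-0.0, 1.0, -0.023, 0.002]
contact_force: [4.1, 0.7, 3.4]
gripper_width: -0.003
grasp_force: 1.8
```

```bash
python3 -m pendant '[[0,-0.006,0,0,0],[0,-0.006,0,0,0],[0,-0.006,0,0,0],[0,-0.006,0,0,0],[0,-0.006,0,0,0],[0,-0.005,0,0,0],[0,0,0,0,0]]'
```

```text
t: 14.63
eef_pos: [0.6207, 0.0424, 0.286]
tool_rot: [0.0, 1.0, -0.023, -0.002]
contact_force: [0.2, 0.4, -0.4]
gripper_width: -0.0
grasp_force: 0.0
```

Run:
```python
from h import *
im,d=bot.read_camera("side");cv2.imwrite("pics/s2.png",cv2.resize(im[160:300,230:400],(728,600)))
```

```text
(no output)
```

View pics/s2.png

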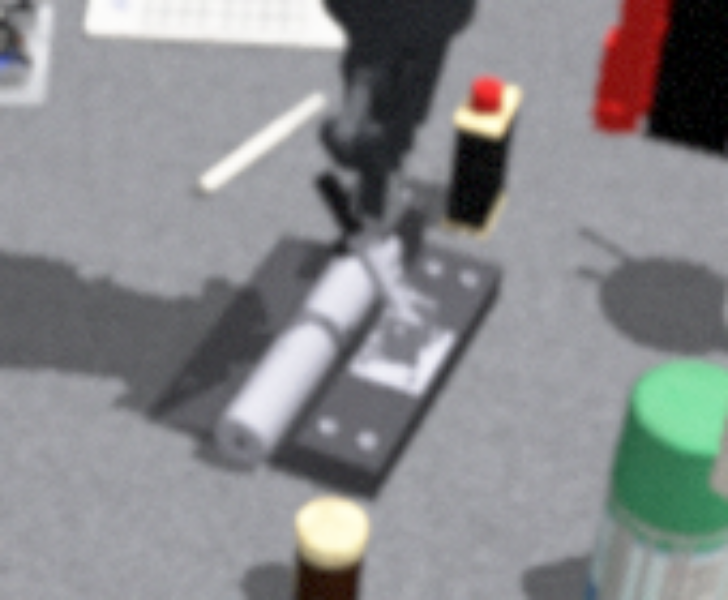

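The clamp has passed its centre: the arm is leaning over the bar with the grip at (335,200), and the fingers are free of it. I'll retreat upwards and wait for it to close.

```bash
python3 -m pendant '[[0,0.01,0,0,0],[0,0.01,0,-0.01,0],[0,0,0,-0.035,0],[0,0,0,-0.035,0],[0,0,0,-0.035,0],[0,0.03,0,-0.02,0],[0,0.03,0,0,0],[0,0,0,0,0],[0,0,0,0,0],[0,0,0,0,0],[0,0,0,0,0],[0,0,0,0,0]]'; python3 -m pendant '[[0,0,0,0,0],[0,0,0,0,0],[0,0,0,0,0],[0,0,0,0,0],[0,0,0,0,0],[0,0,0,0,0],[0,0,0,0,0],[0,0,0,0,0],[0,0,0,0,0],[0,0,0,0,0],[0,0,0,0,0],[0,0,0,0,0]]'
python3 - <<'E'
from h import *
im,d=bot.read_camera("side");a=cv2.resize(im[160:300,230:400],(486,400))
w,dw=bot.read_camera("wrist");cv2.imwrite("pics/end.png",np.hstack([cv2.resize(w,(400,300)),cv2.resize(a,(400,300))]))
for n,z in dict(bar=.02,clamp_grip=.051,marker=0,oil_can=0,flux_jar=0).items():
    for r in bot.pinpoint(n,"side")[:2]: print(n,round(r["score"],2),np.round(r["at"]),onz("side",r["at"],z).round(4))
E
```

```text
t: 15.68
eef_pos: [0.7017, 0.0389, 0.4213]
tool_rot: [0.0, 1.0, -0.023, -0.001]
contact_force: [0.7, 0.5, 0.8]
gripper_width: -0.0
grasp_force: 0.0
t: 16.68
eef_pos: [0.7023, 0.0387, 0.4217]
tool_rot: [-0.0, 1.0, -0.023, 0.0]
contact_force: [-0.2, -0.5, -0.1]
gripper_width: 0.001
grasp_force: 0.0
bar 0.82 [301. 237.] [0.5884 0.0449 0.02  ]
clamp_grip 0.71 [152. 260.] [ 0.3365 -0.1923  0.051 ]
clamp_grip 0.62 [317. 216.] [0.6069 0.0949 0.051 ]
marker 0.51 [291. 195.] [0.4957 0.2121 0.    ]
oil_can 0.7 [337. 211.] [0.629  0.1984 0.    ]
oil_can 0.56 [295. 222.] [0.5477 0.1117 0.    ]
flux_jar 0.68 [303. 295.] [ 0.652  -0.1067  0.    ]
flux_jar 0.51 [298. 238.] [ 0.5769  0.0575 -0.    ]
```

View pics/end.png

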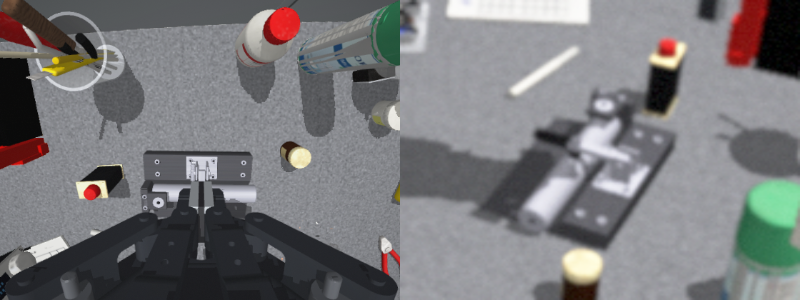

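Run:
```python
from h import *
im,d=bot.read_camera("wrist")
m=bot.trace("bar","wrist")[0]["mask"];ys,xs=np.nonzero(m);c=xs.max()
print(c,onz("wrist",[c,ys[xs>c-4].mean()],.02).round(4))
```

```text
358 [ 0.5872 -0.0532  0.02  ]
```

```bash
python3 -c "
from station import bot;print(bot.hand_in())"
```

```text
the job is handed in; nothing more can be done
None
```

I handed the job in at about 17 s: the bar is seated in the V, pushed endways until it stalled at 15 N on the stop, and held by the closed hold-down arm. The final camera check put its free end within 3 mm of where I expected, and the tin, marker and jar show no disturbance.

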